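# Sort the wheel bolts and nuts and stack their bins

## Robot

A 7-joint arm with a two-finger parallel gripper is mounted at the origin on the work surface. World frame = base frame: x ahead of the robot, y to its left, z up, the work surface at z = 0. Lengths are in m, angles in rad, forces in N, time in s.
With the tool pointing down it reaches from about 0.35 to 0.9 m from the base axis. Payload 19.9 kg.
Tool frame: the origin (TCP) lies between the finger pads; the fingertips stand 19 mm ahead of it and the grasp point (between the pads) is the TCP; z points along the fingers, y is the line along which they close (so a half turn about z gives the same grasp; the last joint's range is limited). The gripper opens to 94 mm and grips with 3 to 60 N. Pads are 16 mm wide; open, the fingers measure 119 mm over their backs; the gripper's body (75 mm by 177 mm) begins 78 mm behind the grasp point.
Start: joints at [1.107, 0.417, -0.01, 1.614, 0.005, 1.111, -0.053], TCP at [0.256, -0.57, 0.224] pointing down, gripper open.
Joint ranges: [-2.81, 2.81], [-0.39, 2.02], [-1.27, 1.25], [0.06, 2.57], [-1.19, 4.33], [0.19, 2], [-2.82, 2.82]. Speed limits (rad/s): [1.89, 1.89, 2.39, 2.39, 3.01, 3.01, 3.01].

## Interface

Orientations are given as a 3x3 rotation matrix whose columns are the frame's x, y, z axes.
In Python, from rig import robot gives the robot as it stands. Calls block until the motion is done:
- robot.move_ptp(position, orientation): joint-space move of the TCP to a pose.
- robot.move_linear(position, velocity=0.15, frame=None, threshold=None): straight line of the TCP; frame=None keeps the orientation; velocity is the mean speed in m/s. With threshold (N) it stops when the force on the tool has changed by that much, and returns True; else False.
- robot.goto_joints(angles): joint-space move.
- robot.gripper_to(opening): finger opening in m; the grip force is fixed at half the most; returns when the fingers have stopped.
- robot.pause(seconds).
- robot.ik(position, orientation): joint angles nearest the present ones, or None.
- robot.get_state(): the state.
- robot.grab_frame(name): name is "scene" or "top"; returns the picture (400x640x3 uint8, red, green, blue); there is no depth.
- robot.camera_info(name): a dict with "fx", "fy", "cx", "cy" (pixels), "rvec" (rotation vector, rad) and "tvec" (3), from world to camera coordinates, as OpenCV has them. Camera axes: x right, y down, z forward; pixel columns grow to the right and rows downward; lengths in m; the calibration is good to about 2 mm. A picture is of the moment at which its call begins. camera_info takes no time and is no camera call.
A pose or a line that the arm cannot do raises robot.PlanningError and nothing moves.
- robot.sign_off(): hands the job in; it is judged then, once.
The state is a dict: "time": time; "qpos": joint angles; "joint_vel": joint speeds; "effort": joint torques, N m; "ee_pos": TCP position; "tool_rot": TCP orientation; "force": force on the tool from outside, world axes, zero at the start; "moment": the same for the moment, N m; "opening": finger opening in m; "grasp_force": force on a finger pad.
Only numpy, scipy, OpenCV 4.12 (cv2) and the standard library are available. Lean on these libraries where they do the work, as an engineer would, in place of code of your own. Each camera call takes 0.05 s, during which the arm holds its last target. There are 200 camera calls.

## Task

Sort the wheel hardware: put both wheel bolts into the open bin and both wheel nuts into the bin with the cross divider. Leave the two bins stacked, the divided bin on top of the open one and turned half a turn to it, so that it stands squarely on the open bin's inner ledges instead of nesting down onto the bolts. The open bin stays upright on the bench, and the socket, the centre cap and the wheel sensor stay where they are.

Things in the scene. Friction and masses are not known exactly. Their poses are not given: they have to be found in the camera images.
- bolt_1: steel wheel bolt lying on the bench, 80 mm long, about 170 g: hexagon head 24 mm across flats and 18 mm long, 11 mm cone, then a round 16 mm threaded shank. Origin on its axis in the shank, 10 mm above the bench, 47 mm from the head's end, 33 mm from the tip; x runs from head to tip, z up. The plain 16 mm shank reaches from 17 mm on the head side of the origin to 31 mm on the tip side.
- bolt_2: a second wheel bolt, the same in every way as bolt_1
- nut_1: steel wheel nut standing on its washer, 42 mm high, about 140 g: round washer of 40 mm diameter, 4 mm thick, at the foot, above it a hexagon 27 mm across flats up to 33 mm, then a closed dome. Origin at the centre of the underside, z up; one pair of the hexagon's flats faces along x and -x.
- nut_2: a second wheel nut, the same in every way as nut_1
- bolt_bin: the open bin, for the bolts: loose blue plastic stack-nest parts bin, no divider, 250 g, 186 mm (x) by 130 mm (y) over the rim, 60 mm high, walls 3 mm, tapering to a foot of 160 x 104 mm; inner floor at 3 mm. Origin: centre of the underside; z up, x from front to back. The front end (label card, 40 mm wide thumb tab 12 mm out from the rim) faces the robot at the start, within 30 degrees
- ledges (a point): point over the open bin's origin at the height of its ledges, 50 mm. On each long side two hollow ribs, 55 mm in front and 30 mm behind, end in 20 mm long ledges 10 mm under the rim; between the sides 86 mm stay free, at the floor 68. A bin put in the same way round slips over the ribs and nests; turned half a turn its underside stands on all four ledges, its foot inside the rim with 5 mm of play
- nut_bin: the divided bin, for the nuts: the same bin in size, weight, ribs, origin and axes, its front too facing the robot at the start within 30 degrees, but with a cross divider (along y) through its centre: 12 mm thick, flat top 48 mm above the origin, fit to lift the bin by. The two compartments are about 71 mm long and 68 to 100 mm wide
- socket: bystander: dark steel impact socket standing upright, 38 mm diameter, 65 mm high, origin at the centre of its underside; to be left alone
- centre_cap: bystander: round wheel centre cap lying flat, black with an aluminium face, 60 mm diameter, 17 mm high, origin at the centre of its underside; to be left alone
- wheel_sensor: bystander: tyre pressure sensor, flat black box 46 x 28 x 16 mm with an aluminium valve stem standing 33 mm out along x, origin at the centre of the box's underside; to be left alone
Mind the look-alikes: they are no part of the job. What is shaped like the bolt_2 but brown or green is not meant.

How it is judged:
At the end, for the whole second after the job is handed in: Bolts inside the open bin, nuts inside the divided bin; the divided bin stands on the open bin's ledges: centres within 12 mm, undersides 46 to 54 mm apart in height, long axes within 0.15 rad, both bins within 0.05 rad of upright, the open bin on the bench; all at rest (x of bolt_1 in the frame of bolt_bin between -0.082 and 0.082 m and y of bolt_1 in the frame of bolt_bin between -0.06 and 0.06 m and z of bolt_1 in the frame of bolt_bin between 0 and 0.05 m and x of bolt_2 in the frame of bolt_bin between -0.082 and 0.082 m and y of bolt_2 in the frame of bolt_bin between -0.06 and 0.06 m and z of bolt_2 in the frame of bolt_bin between 0 and 0.05 m and x of nut_1 in the frame of nut_bin between -0.082 and 0.082 m and y of nut_1 in the frame of nut_bin between -0.06 and 0.06 m and z of nut_1 in the frame of nut_bin between 0 and 0.05 m and x of nut_2 in the frame of nut_bin between -0.082 and 0.082 m and y of nut_2 in the frame of nut_bin between -0.06 and 0.06 m and z of nut_2 in the frame of nut_bin between 0 and 0.05 m and horizontal distance between nut_bin and bolt_bin below 0.012 m and z of nut_bin in the frame of bolt_bin between 0.046 and 0.054 m and angle between the x axis of nut_bin and the x axis of bolt_bin, either way round below 0.15 rad and angle between each of nut_bin, bolt_bin's own z axis and vertical below 0.05 rad and height (world z) of bolt_bin below 0.005 m and linear speed of each of bolt_1, bolt_2, nut_1, nut_2, bolt_bin, nut_bin below 0.02 m/s); the robot touches nothing.
It fails at once if the socket was moved more than 30 mm (distance of socket from where it was at the start of the episode above 0.03 m).
It fails at once if the centre cap was moved more than 30 mm (distance of centre_cap from where it was at the start of the episode above 0.03 m).
It fails at once if the wheel sensor was moved more than 30 mm (distance of wheel_sensor from where it was at the start of the episode above 0.03 m).
It also fails if it takes over 138 s, if anything falls off the work surface, if the arm or the gripper's body presses on something with over 40 N, if the wrist force passes 120 N, or if a joint passes its speed limit or range.

## Working session

There is one attempt and no reset: what is moved stays moved. The work goes in short steps, each a Python script; the robot and the scene stay as the last script left them, time stands still between calls to the robot, and variables do not carry over. Pictures are saved under pics/ and viewed, at most 14 in all, crops included, and the job is handed in when it is done.

```bash
mkdir -p pics; ls; python3 - <<'E'
from rig import robot
import cv2
for n in("scene","top"):
    cv2.imwrite(f"pics/{n}0.png",robot.grab_frame(n)[:,:,::-1]); print(n,robot.camera_info(n))
print(robot.get_state())
E
```

```text
pics
scene {'fx': 408.29851486112307, 'fy': 408.29851486112307, 'cx': 315.5085999272056, 'cy': 201.68674535995197, 'rvec': array([ 1.91899985,  1.32115416, -0.63659212]), 'tvec': array([-0.1381117 , -0.22933653,  1.32511436])}
top {'fx': 384.19442445674827, 'fy': 384.19442445674827, 'cx': 323.3616428134417, 'cy': 205.62725078374234, 'rvec': array([ 2.15591683, -2.18566601,  0.09070762]), 'tvec': array([-2.45723096e-04,  4.78722841e-01,  9.67360756e-01])}
{'time': 0.1, 'qpos': array([ 1.10653649,  0.41794177, -0.01030989,  1.61411058,  0.00467299,
        1.11070314, -0.05298281]), 'joint_vel': array([-5.65924738e-04, -1.28210375e-03,  9.42925928e-05, -1.61098576e-03,
        1.51707749e-03, -1.55522449e-03,  3.85533965e-04]), 'effort': array([ 3.48104215e-03, -8.52575111e+01,  6.41486496e-01, -4.26692641e+01,
       -4.87405818e-02,  1.63813296e-02, -7.54080634e-05]), 'ee_pos': array([ 0.25629347, -0.56967951,  0.22387206]), 'tool_rot': array([[ 9.11952115e-01,  4.10296317e-01, -5.21724100e-04],
       [ 4.10296645e-01, -9.11951555e-01,  1.01222906e-03],
       [-6.04732490e-05, -1.13716608e-03, -9.99999352e-01]]), 'force': array([0.6889424 , 0.01855759, 0.54790086]), 'moment': array([ 0.0260194 , -0.07489762,  0.00035046]), 'grasp_force': 0.0, 'opening': 0.093965818423334}
```

View pics/scene0.png

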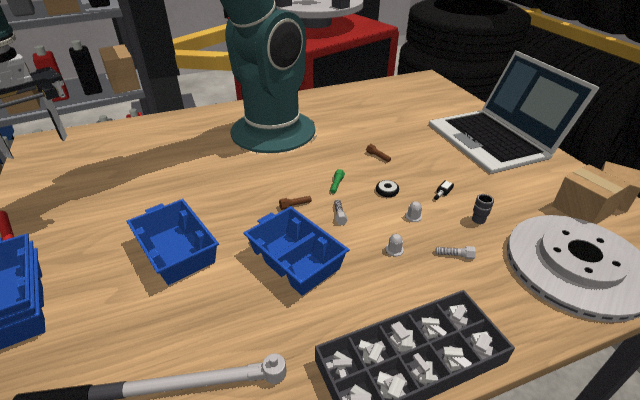

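View pics/top0.png

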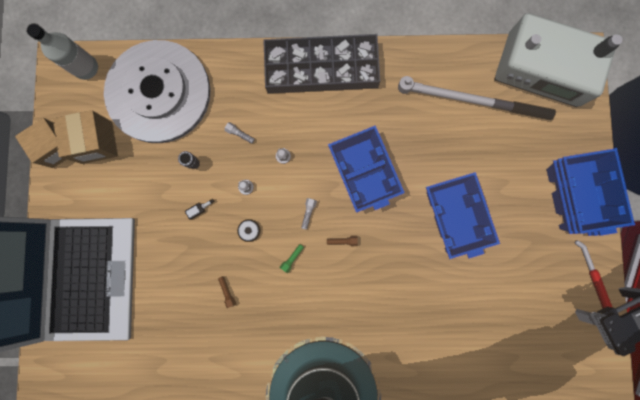

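Top view. Wanted: steel bolts at (240,132) and (310,213), grey nuts at (283,156) and (246,187), open bin at (462,215), divided bin at (366,168). Look-alikes: brown bolts at (228,291) and (344,241), green bolt at (292,258), spare bin stack at (590,190). Bystanders: socket (188,160), cap (248,230), sensor (198,209).

```bash
cat > h.py <<'E'
import numpy as np, cv2
from rig import robot
def cam(n):
    c=robot.camera_info(n); R=cv2.Rodrigues(c["rvec"])[0]
    K=np.array([[c["fx"],0,c["cx"]],[0,c["fy"],c["cy"]],[0,0,1]]); return K,R,np.array(c["tvec"])
def ray(n,px,z):
    K,R,t=cam(n); o=-R.T@t; d=(R.T@np.linalg.inv(K)@np.c_[np.atleast_2d(px).astype(float),np.ones(len(np.atleast_2d(px)))].T).T
    return o+d*((z-o[2])/d[:,2])[:,None]
def proj(n,P):
    K,R,t=cam(n); q=(K@(R@np.atleast_2d(P).T+t[:,None])).T; return q[:,:2]/q[:,2:]
def Rd(yaw):  # tool down, tool y (closing line) at world angle yaw
    y=np.array([np.cos(yaw),np.sin(yaw),0]); z=np.array([0,0,-1.]); return np.c_[np.cross(y,z),y,z]
def blue(im):
    h=cv2.cvtColor(im,cv2.COLOR_RGB2HSV); return cv2.inRange(h,(105,110,40),(125,255,255))
def steel(im):
    h=cv2.cvtColor(im,cv2.COLOR_RGB2HSV); return cv2.inRange(h,(0,0,95),(180,60,255))
E
python3 - <<'E'
from h import *
im=cv2.imread("pics/top0.png")[:,:,::-1].copy()
print("cam",-cam("top")[1].T@cam("top")[2],-cam("scene")[1].T@cam("scene")[2])
for nm,box,z in(("bolt1",(220,115,265,150),.01),("bolt2",(295,190,325,235),.01),("nut1",(270,143,296,170),.02),("nut2",(234,174,260,200),.02)):
    x0,y0,x1,y1=box; m=cv2.resize(steel(im[y0:y1,x0:x1]),None,fx=4,fy=4,interpolation=cv2.INTER_LINEAR)>127
    cs=cv2.findContours(m.astype(np.uint8),0,1)[0]; c=max(cs,key=cv2.contourArea)[:,0]
    p=ray("top",(c+.5)/4-.5+[x0,y0],z)[:,:2].astype(np.float32); r=cv2.minAreaRect(p*1000); print(nm,r)
    if nm[0]=="b":
        bx=cv2.boxPoints(r)/1000; e=bx[1]-bx[0];f=bx[2]-bx[1]; e=e if np.hypot(*e)>np.hypot(*f) else f
        u=e/np.hypot(*e); cc=np.array(r[0])/1000; s=(p-cc)@u; w=(p-cc)@[-u[1],u[0]]
        print("  widths -,+",np.ptp(w[s<-.02]),np.ptp(w[s>.02]),"u",u)
for nm,box in(("nutbin",(320,115,415,220)),("boltbin",(418,165,505,265))):
    x0,y0,x1,y1=box; m=cv2.resize(blue(im[y0:y1,x0:x1]),None,fx=4,fy=4,interpolation=cv2.INTER_LINEAR); m=(m>127).astype(np.uint8)
    c=max(cv2.findContours(m,0,1)[0],key=cv2.contourArea); f=cv2.drawContours(np.zeros_like(m),[c],-1,1,-1)
    f=cv2.morphologyEx(f,cv2.MORPH_OPEN,cv2.getStructuringElement(2,(85,85)))
    c=max(cv2.findContours(f,0,1)[0],key=cv2.contourArea)[:,0]
    p=ray("top",(c+.5)/4-.5+[x0,y0],.06)[:,:2].astype(np.float32); r=cv2.minAreaRect(p*1000); print(nm,r)
    b=proj("top",np.c_[cv2.boxPoints(r)/1000,[.06]*4]); print(b.round(1).tolist())
    cv2.polylines(im,[np.int32(b.round())],True,(255,255,0),1)
cv2.imwrite("pics/crop0.png",cv2.resize(im[110:270,215:510],None,fx=2.7,fy=2.7,interpolation=cv2.INTER_CUBIC)[:,:,::-1])
E
```

```text
cam [ 0.38831918 -0.01399478  1.00696316] [ 1.14956408 -0.28783841  0.65057638]
bolt1 ((677.5670776367188, 213.86080932617188), (87.9920425415039, 28.511606216430664), 62.37784194946289)
  widths -,+ 0.017653214688139407 0.028511627411637264 u [0.4636386  0.88602436]
bolt2 ((460.0831298828125, 34.0529670715332), (29.316967010498047, 82.93170928955078), 75.49752807617188)
  widths -,+ 0.017189078069344887 0.0293169686957232 u [ 0.96813685 -0.25042176]
nut1 ((611.9398193359375, 98.24127197265625), (43.237754821777344, 38.92961120605469), 44.10539627075195)
nut2 ((530.2832641601562, 194.72654724121094), (41.184165954589844, 38.62335205078125), 89.17813873291016)
nutbin ((562.8765869140625, -115.54872131347656), (192.55343627929688, 126.6615982055664), 21.35195541381836)
[[357.7, 215.2], [405.0, 196.0], [374.8, 125.7], [328.3, 144.4]]
boltbin ((442.1717224121094, -349.7955322265625), (192.818115234375, 128.91500854492188), 16.190637588500977)
[[450.5, 262.6], [500.7, 247.0], [474.8, 172.4], [425.5, 187.5]]
```

View pics/crop0.png

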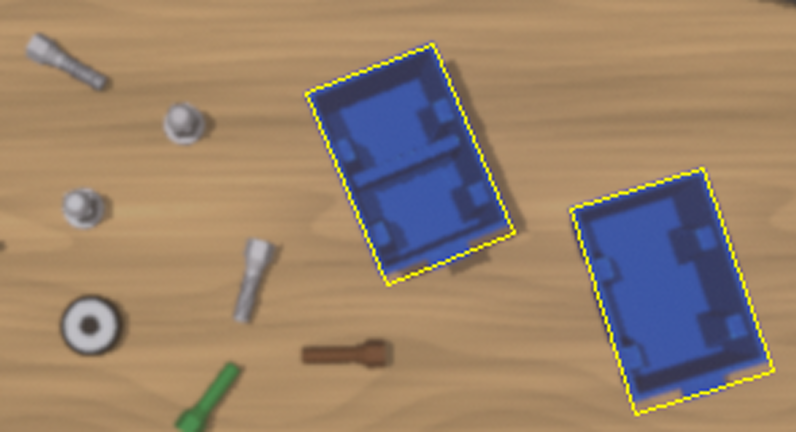

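The crop confirms both grey bolts and grey domed nuts, and it shows which bin has the divider. The tabs of both bins point towards the robot. Next I check reach for all waypoints.

```bash
cat >> h.py <<'E'
NB=np.array([.5657,-.1144]); NY=np.radians(21.35)
BB=np.array([.445,-.3488]); BY=np.radians(16.2)
def inb(o,yaw,x,y): return o+[x*np.cos(yaw)-y*np.sin(yaw),x*np.sin(yaw)+y*np.cos(yaw)]
def best(xy,z,yaw):  # choose half-turn with last joint nearer to centre
    c=[]
    for k in(-1,0,1):
        q=robot.ik([*xy,z],Rd(yaw+k*np.pi))
        if q is not None: c.append((np.abs(np.array(q)-robot.get_state()["qpos"]).max(),k))
    return Rd(yaw+min(c)[1]*np.pi)
def status(s): 
    t=robot.get_state(); print(s,"t",round(t["time"],1),"open",round(t["opening"]*1000,1),"gf",round(t["grasp_force"],1),"F",t["force"].round(1),"z",t["ee_pos"].round(4))
def pick(xy,z,yaw,op):
    R=best(xy,z,yaw); robot.gripper_to(op); robot.move_ptp([*xy,.15],R)
    hit=robot.move_linear([*xy,z],.15,threshold=15); robot.gripper_to(0.0); status(f"grip hit={hit}")
    robot.move_linear([*xy,.16],.25)
def place(xy,z,yaw,op):
    R=best(xy,z,yaw); robot.move_ptp([*xy,.16],R); status("carry")
    hit=robot.move_linear([*xy,z],.15,threshold=15); robot.gripper_to(op); status(f"rel hit={hit}")
    robot.move_linear([*xy,.16],.25)
E
python3 - <<'E'
from h import *
for k in(0,1):
    for nm,xy,z,y in(("g",NB,.037,NY),("u",NB,.2,NY),("p",BB,.087,BY+np.pi),("pu",BB,.2,BY+np.pi)):
        for s in(k,):
            q=robot.ik([*xy,z],Rd(y+s*np.pi)); print(k,nm,None if q is None else np.round(q,2))
E
```

```text
0 g [ 0.58  0.65 -0.57  1.85  0.48  0.78  0.13]
0 u [ 0.62  0.42 -0.6   1.75  0.27  1.06  0.3 ]
0 p [ 0.45  0.49  0.21  1.88 -0.14  0.79 -2.13]
0 pu [ 0.47  0.34  0.17  1.8  -0.07  1.01 -2.19]
1 g [ 0.09  0.58  0.07  1.87 -0.06  0.7  -2.57]
1 u [ 0.19  0.36 -0.05  1.76  0.02  1.02 -2.64]
1 p [ 0.89  0.51 -0.35  1.86  0.23  0.81  0.7 ]
1 pu [ 0.92  0.36 -0.38  1.78  0.15  1.03  0.76]
```

```bash
python3 - <<'E'
from h import *
u=np.array([.9681,-.2504]); c=np.array([.4601,.0341])-.003*u
pick(c,.0225,np.arctan2(u[0],-u[1]),.05)
place(inb(BB,BY,-.028,0),.031,BY,.028)
u=np.array([.4636,.886]); c=np.array([.6776,.2139])-.003*u
pick(c,.0225,np.arctan2(u[0],-u[1]),.05)
cv2.imwrite("pics/s1.png",robot.grab_frame("scene")[:,:,::-1])
E
```

```text
grip hit=False t 4.9 open 15.0 gf 30.0 F [-0.6 -0.7  2.7] z [0.4573 0.0348 0.0226]
carry t 7.0 open 15.1 gf 30.0 F [ 0.2  1.  -2.1] z [ 0.419  -0.3551  0.16  ]
rel hit=False t 8.5 open 28.1 gf 0.0 F [-0.1  0.2 -0. ] z [ 0.4182 -0.3568  0.0312]
grip hit=False t 13.6 open 15.3 gf 30.0 F [-0.7 -0.7  2.2] z [0.6762 0.2113 0.0226]
```

View pics/s1.png

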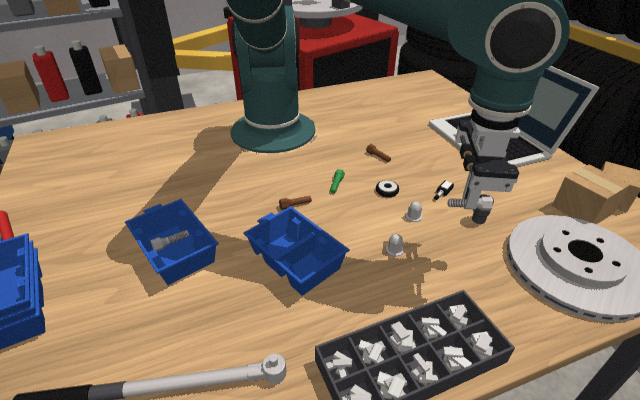

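The scene view shows the first bolt in the open bin at (170,241) and the second in the gripper at (458,203), with the bystanders untouched. I place the second bolt and grip nut 1.

```bash
python3 - <<'E'
from h import *
place(inb(BB,BY,.008,0),.033,BY,.026)
pick([.6135,.099],.028,NY,.06)
E
```

```text
carry t 16.5 open 15.4 gf 30.0 F [ 0.   0.2 -1.5] z [ 0.4534 -0.3458  0.16  ]
rel hit=False t 17.9 open 25.6 gf 0.0 F [-0.  -0.5  0.3] z [ 0.4528 -0.3467  0.0333]
grip hit=False t 22.5 open 29.1 gf 30.0 F [-0.7  0.2  4.4] z [0.6137 0.099  0.0282]
```

```bash
python3 - <<'E'
from h import *
status("now")
place(inb(NB,NY,.044,0),.035,NY,.041)
pick([.531,.198],.028,NY,.06); status("lift")
cv2.imwrite("pics/s2.png",robot.grab_frame("scene")[:,:,::-1])
cv2.imwrite("pics/t2.png",robot.grab_frame("top")[:,:,::-1])
E
```

```text
now t 23.2 open 29.0 gf 30.0 F [ 0.   0.5 -1.9] z [0.613  0.0985 0.159 ]
carry t 24.0 open 28.5 gf 30.0 F [ 1.   0.7 -1.1] z [ 0.6063 -0.098   0.1592]
rel hit=False t 25.4 open 40.9 gf 0.0 F [-0.3 -0.6  0.2] z [ 0.6068 -0.0984  0.0353]
grip hit=False t 29.3 open 27.0 gf 30.0 F [-0.2  0.2  4.2] z [0.5312 0.1981 0.0282]
lift t 30.0 open 26.7 gf 30.0 F [-0.2 -0.4 -2.6] z [0.5305 0.1973 0.1587]
```

View pics/s2.png

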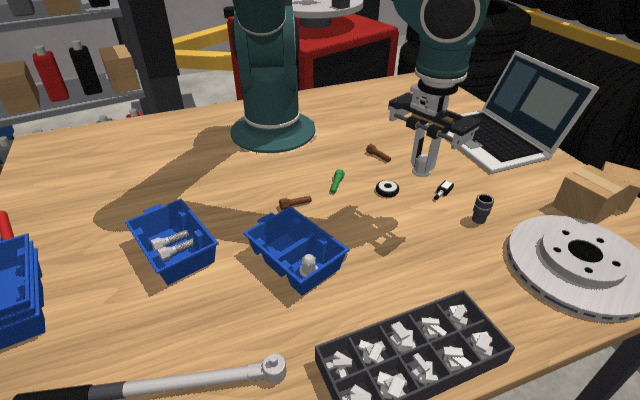

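Both bolts lie in the open bin at (170,242), nut 1 stands in the back compartment at (308,265), and nut 2 is held at (421,163). I place nut 2, clear the view and measure the bins again.

```bash
cat > bins.py <<'E'
from h import *
def meas(im,box,z=.06):
    x0,y0,x1,y1=box; m=cv2.resize(blue(im[y0:y1,x0:x1]),None,fx=4,fy=4,interpolation=cv2.INTER_LINEAR); m=(m>127).astype(np.uint8)
    c=max(cv2.findContours(m,0,1)[0],key=cv2.contourArea); f=cv2.drawContours(np.zeros_like(m),[c],-1,1,-1)
    f=cv2.morphologyEx(f,cv2.MORPH_OPEN,cv2.getStructuringElement(2,(85,85)))
    c=max(cv2.findContours(f,0,1)[0],key=cv2.contourArea)[:,0]
    p=ray("top",(c+.5)/4-.5+[x0,y0],z)[:,:2].astype(np.float32); return cv2.minAreaRect(p*1000)
E
python3 - <<'E'
from bins import *
place(inb(NB,NY,-.044,0),.035,NY,.041)
robot.gripper_to(.03)
robot.move_ptp([.5,.2,.25],best([.5,.2],.25,NY)); status("clear")
im=robot.grab_frame("top")
print(meas(im,(320,115,415,220)),meas(im,(418,165,505,265)))
cv2.imwrite("pics/t3.png",cv2.resize(im[100:280,300:520],None,fx=3.3,fy=3.3,interpolation=cv2.INTER_CUBIC)[:,:,::-1])
E
```

```text
carry t 31.3 open 27.0 gf 30.0 F [-0.4  0.5 -0.2] z [ 0.525 -0.129  0.16 ]
rel hit=False t 32.8 open 40.8 gf 0.0 F [ 0.8 -0.5 -0.3] z [ 0.5248 -0.1305  0.0352]
clear t 35.1 open 29.7 gf 0.0 F [-0.5 -0.4 -0. ] z [0.5005 0.1986 0.2495]
((563.4960327148438, -115.44293212890625), (191.49766540527344, 126.68521881103516), 21.496978759765625) ((441.6756591796875, -351.50628662109375), (192.3641357421875, 129.10018920898438), 16.84682273864746)
```

View pics/t3.png

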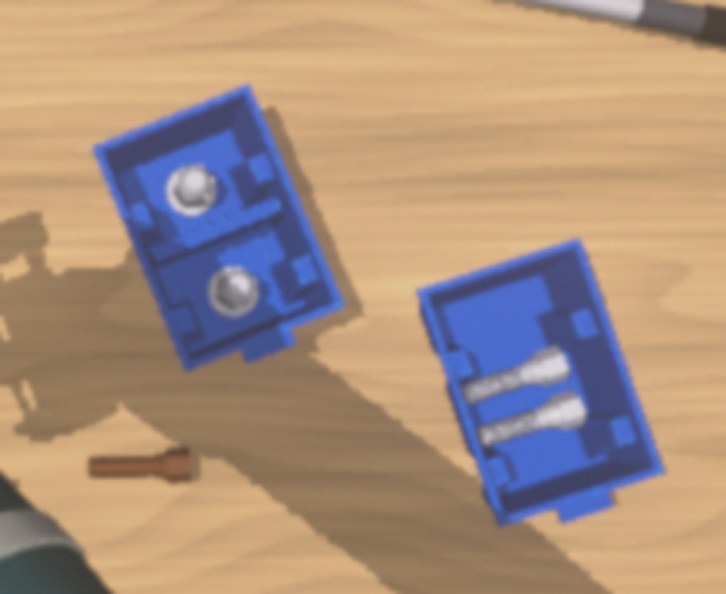

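The top crop shows nuts in both compartments at (190,188) and (233,290), and the two bolts lying side by side at (530,400). The bins hardly moved. Now I grip the divider, lift, make the half turn and look.

```bash
cat >> h.py <<'E'
NB=np.array([.5663,-.1143]); NY=np.radians(21.5)
BB=np.array([.4453,-.3517]); BY=np.radians(16.8)
E
python3 - <<'E'
from bins import *
robot.gripper_to(.036)
robot.move_ptp([*NB,.15],Rd(NY))
print(robot.move_linear([*NB,.037],.12,threshold=12)); status("down")
robot.gripper_to(0); status("grip")
robot.move_linear([*NB,.17],.1); status("up")
print(robot.ik([*BB,.17],Rd(BY+np.pi)))
robot.move_ptp([*BB,.17],Rd(BY+np.pi)); robot.pause(.3); status("over")
robot.move_linear([*BB,.12],.1); status("over2")
for n in("scene","top"): cv2.imwrite(f"pics/{n}4.png",robot.grab_frame(n)[:,:,::-1])
a=cv2.imread("pics/scene4.png")[150:330,80:280]; b=cv2.imread("pics/top4.png")[130:310,380:580]
cv2.imwrite("pics/c4.png",cv2.resize(np.hstack([a,b]),None,fx=2,fy=2,interpolation=cv2.INTER_CUBIC))
E
```

```text
False
down t 37.9 open 36.0 gf 0.2 F [-0.5 -0.1 -0.9] z [ 0.5667 -0.1143  0.0376]
grip t 38.4 open 11.7 gf 30.0 F [-0.1 -0.3  4.2] z [ 0.5666 -0.1143  0.0373]
up t 39.9 open 11.9 gf 30.0 F [ 0.3 -0.6 -5.7] z [ 0.566  -0.1142  0.1694]
[-0.06499344  0.51899996  0.90047174  1.8351297  -0.47400489  1.01890209
 -1.8197768 ]
over t 42.3 open 12.1 gf 30.0 F [-0.5 -0.6 -6.3] z [ 0.4453 -0.3517  0.1699]
over2 t 42.9 open 11.8 gf 30.0 F [-0.5  0.9 -5.6] z [ 0.4453 -0.352   0.1202]
```

View pics/c4.png

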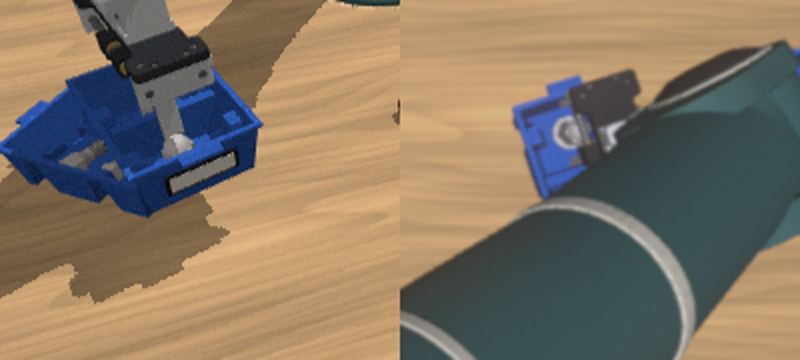

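The left half shows the divided bin level above the open one, turned with its label towards the camera, and nut 1 still in it. I overlay the expected rim corners to check the grip offset.

```bash
python3 - <<'E'
from bins import *
im=cv2.imread("pics/scene4.png"); s=4; x0,y0=70,160
big=cv2.resize(im[y0:y0+110,x0:x0+150],None,fx=5,fy=5,interpolation=cv2.INTER_CUBIC)
def dr(o,yaw,z,hx,hy,col):
    P=[[*inb(o,yaw,a*hx,b*hy),z] for a,b in((1,1),(1,-1),(-1,-1),(-1,1))]
    p=(proj("scene",P)-[x0,y0]+.5)*5-.5; print(((p+.5)/5+[x0,y0]-.5).round(1).tolist()); cv2.polylines(big,[np.int32(p.round())],True,col,1)
dr(BB,BY,.06,.093,.065,(0,255,255))
z=.1202-.0373
dr(BB,BY+np.pi,z+.06,.093,.065,(0,255,0)); dr(BB,BY+np.pi,z,.08,.052,(0,0,255))
cv2.imwrite("pics/o4.png",big)
E
```

```text
[[218.0, 242.7], [156.2, 272.1], [124.8, 221.0], [181.2, 198.4]]
[[112.9, 190.8], [173.4, 168.9], [211.5, 211.8], [144.7, 240.8]]
[[129.7, 213.7], [176.0, 195.4], [207.5, 233.7], [157.4, 256.8]]
```

View pics/o4.png

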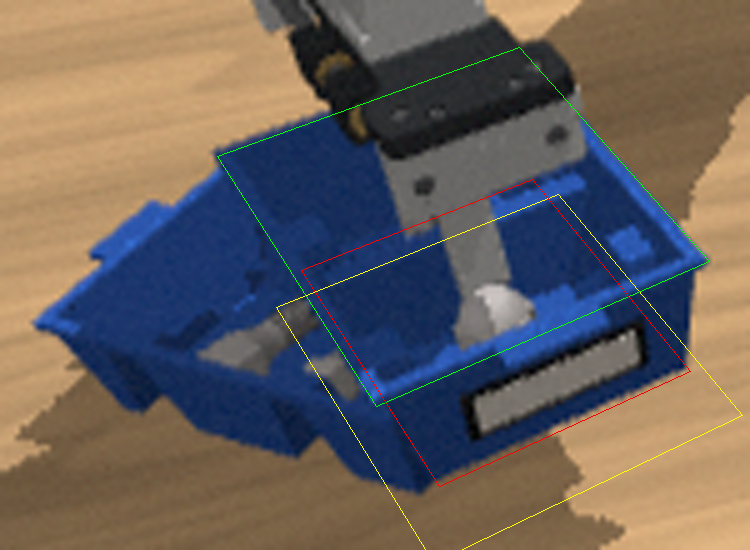

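The held bin fits the prediction to within about 1 px, but the open bin is not where it was. Its corner is at (78,225), expected at (125,221), so something pushed it during the swing. I lift off, back away in a straight line and look.

```bash
python3 - <<'E'
from bins import *
robot.move_linear([*BB,.24],.2)
robot.move_linear([.56,-.05,.24],.25); status("away")
for n in("scene","top"): cv2.imwrite(f"pics/{n}5.png",robot.grab_frame(n)[:,:,::-1])
a=cv2.imread("pics/scene5.png")[:,:400]; b=cv2.imread("pics/top5.png")[:,240:]
cv2.imwrite("pics/c5.png",np.hstack([a,b]))
E
```

```text
away t 45.2 open 11.4 gf 30.0 F [ 0.3 -0.1 -4.8] z [ 0.5595 -0.0515  0.24  ]
```

View pics/c5.png

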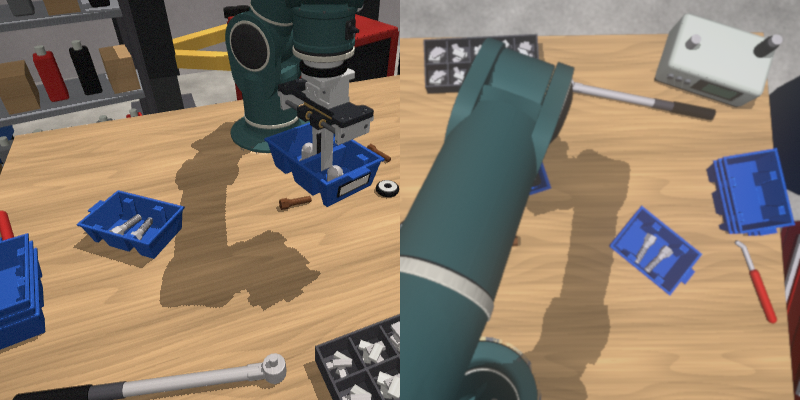

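The open bin was pushed and turned but is upright at (655,250) in the right half, with both bolts still inside and its tab now at the lower right. I measure it again, using only the bright rim.

```bash
python3 - <<'E'
from bins import *
im=cv2.imread("pics/top5.png")[:,:,::-1].copy(); box=(440,200,550,305)
r=meas(im,box); print("blue",r)
x0,y0,x1,y1=box; c=im[y0:y1,x0:x1].astype(int); 
m=(blue(im[y0:y1,x0:x1])>0)
print("V percentiles",np.percentile(c[m][:,2],[5,25,50,75,95]))
big=cv2.resize(im[y0:y1,x0:x1],None,fx=5,fy=5,interpolation=cv2.INTER_CUBIC).copy()
b=(proj("top",np.c_[cv2.boxPoints(r)/1000,[.06]*4])-[x0,y0]+.5)*5-.5; cv2.polylines(big,[np.int32(b.round())],True,(255,255,0),1)
for i in range(1,22):
    cv2.line(big,(i*25,0),(i*25,6 if i%4 else 14),(255,0,0),1); cv2.line(big,(0,i*25),(6 if i%4 else 14,i*25),(255,0,0),1)
sc=cv2.imread("pics/scene5.png")[180:280,65:195]; sc=cv2.resize(sc,None,fx=1.9,fy=1.9,interpolation=cv2.INTER_CUBIC)
out=np.zeros((525,800,3),np.uint8); out[:,:550]=big[:,:,::-1]; out[:sc.shape[0],550:797]=sc[:,:247]
cv2.imwrite("pics/o5.png",out)
E
```

```text
blue ((358.1038818359375, -428.145263671875), (193.2070770263672, 126.57826232910156), 49.48184585571289)
V percentiles [118. 145. 185. 196. 198.]
```

View pics/o5.png

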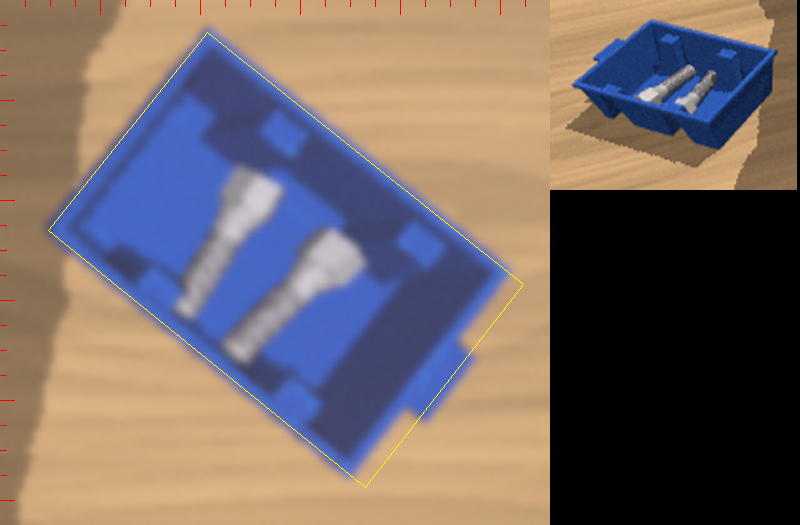

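Yellow matches the back and the long sides but includes part of the tab at the front, so the centre is 93 mm from the back edge: (0.3603, -0.4255), yaw 49.3°. I approach in straight lines only, at height, and look before lowering.

```bash
cat >> h.py <<'E'
BB=np.array([.3603,-.4255]); BY=np.radians(49.3)
E
python3 - <<'E'
from bins import *
R=Rd(BY+np.pi)
robot.move_linear([*BB,.24],.2,frame=R); robot.move_linear([*BB,.125],.1); robot.pause(.3); status("over")
im=robot.grab_frame("scene")[:,:,::-1].copy(); cv2.imwrite("pics/s6.png",im); x0,y0=60,140
big=cv2.resize(im[y0:y0+110,x0:x0+150],None,fx=5,fy=5,interpolation=cv2.INTER_CUBIC)
def dr(o,yaw,z,hx,hy,col):
    P=[[*inb(o,yaw,a*hx,b*hy),z] for a,b in((1,1),(1,-1),(-1,-1),(-1,1))]
    p=(proj("scene",P)-[x0,y0]+.5)*5-.5; cv2.polylines(big,[np.int32(p.round())],True,col,1)
dr(BB,BY,.06,.093,.065,(0,255,255))
z=robot.get_state()["ee_pos"][2]-.0373
dr(BB,BY+np.pi,z+.06,.093,.065,(0,255,0)); dr(BB,BY+np.pi,z,.08,.052,(0,0,255))
cv2.imwrite("pics/o6.png",big)
E
```

```text
over t 49.2 open 11.8 gf 30.0 F [ 0.6 -0.2 -5.6] z [ 0.3604 -0.4256  0.1252]
```

View pics/o6.png

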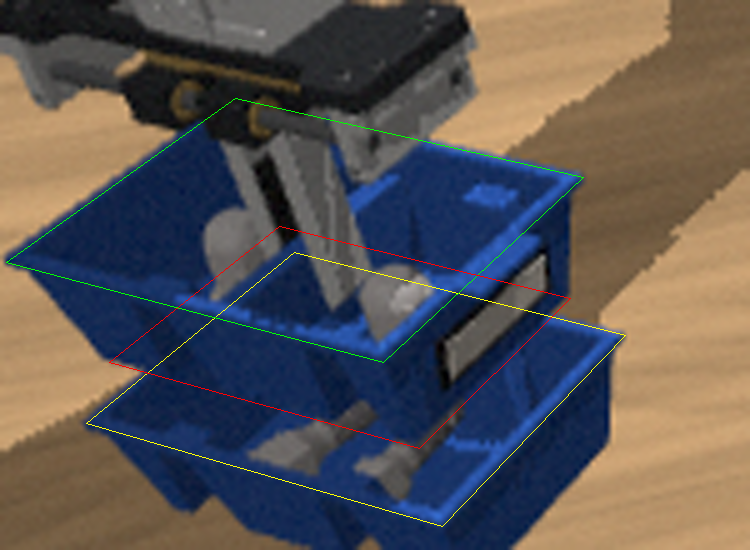

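Both overlays match their bins at the visible corners, within about 2 px of the 5x crop relative to each other. I lower it.

```bash
python3 - <<'E'
from bins import *
robot.move_linear([*BB,.094],.06)
print(robot.move_linear([*BB,.084],.02,threshold=4)); status("contact")
im=robot.grab_frame("scene")[140:280,50:220]; cv2.imwrite("pics/s7.png",cv2.resize(im,None,fx=4,fy=4,interpolation=cv2.INTER_CUBIC)[:,:,::-1])
E
```

```text
True
contact t 50.3 open 11.6 gf 30.0 F [ 1.5 -1.2  4.2] z [ 0.3606 -0.4257  0.0872]
```

View pics/s7.png

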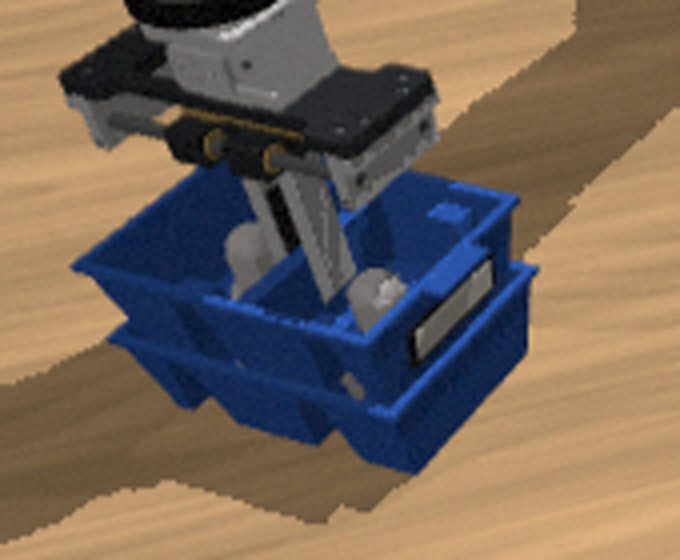

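Contact came at TCP z = 0.0872, where the ledges should be (0.0873). The picture shows the divided bin standing squarely in the rim, its front corner at (365,345) above the open bin's at (390,410). I release and retreat.

```bash
python3 - <<'E'
from bins import *
p=robot.get_state()["ee_pos"]
robot.gripper_to(.030); status("open"); robot.move_linear([p[0],p[1],.25],.15); robot.move_linear([.45,-.1,.3],.25); robot.pause(.5); status("clear")
f=lambda n:robot.grab_frame(n)
a=f("scene")[140:280,50:220]; t=f("top"); b=t[180:320,420:590]
print(meas(t,(440,190,560,310),.11))
cv2.imwrite("pics/e8.png",cv2.resize(np.hstack([a,b]),None,fx=2.3,fy=2.3,interpolation=cv2.INTER_CUBIC)[:,:,::-1])
E
```

```text
open t 50.9 open 29.7 gf 0.0 F [-0.3  0.1  0.5] z [ 0.3601 -0.425   0.0866]
clear t 54.1 open 30.0 gf 0.0 F [-0.3  0.2 -0.4] z [ 0.45   -0.1001  0.3   ]
((347.9484558105469, -432.1795654296875), (154.96340942382812, 137.32489013671875), 49.4124755859375)
```

View pics/e8.png

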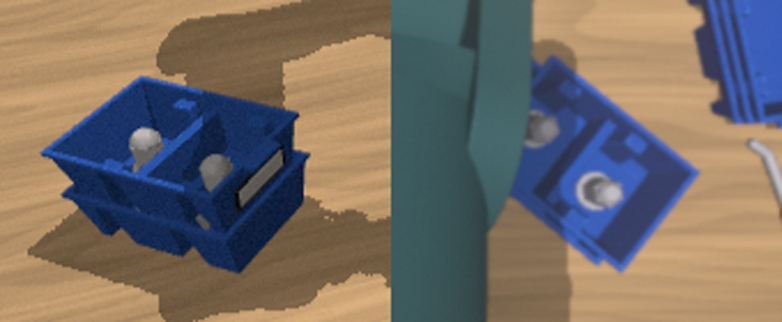

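The stack stands level with an even gap, left half at (175,175), and there is a nut in each compartment. I hand the job in.

```bash
python3 -c "
from rig import robot
print(robot.sign_off())"
```

```text
the job is handed in; nothing more can be done
None
```

I handed the job in after about 54 s: both bolts are in the open bin, and the divided bin stands on its ledges turned half a turn, with a nut in each compartment. During the swing the arm or the held bin pushed the open bin about 0.1 m and turned it roughly 33°. It stayed upright, so I stacked on it there; I don't know how hard it was pushed. I saw no bystander moved but did not measure them at the end, and sign-off returned no verdict.

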